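Open the ratchet bar clamp on the glue-up jig

ROBOT

A 7-joint arm with a two-finger parallel gripper is mounted at the origin on the work surface. World frame = base frame: x ahead of the robot, y to its left, z up, the work surface at z = 0. Lengths are in m, angles in rad, forces in N, time in s.
With the tool pointing down it reaches from about 0.4 to 0.85 m from the base axis. Payload 10.4 kg.
Tool frame: the origin (TCP) lies at the centre of the arm's flange, where the gripper is bolted on; the fingertips stand 182 mm ahead of it and the grasp point (between the pads) lies 164 mm ahead of it; z points along the fingers, y is the line along which they close (so a half turn about z gives the same grasp; the last joint's range is limited). The gripper opens to 87 mm and grips with 3 to 60 N. Pads are 19 mm wide; open, the fingers measure 117 mm over their backs; the gripper's body (75 mm by 190 mm) begins 51 mm behind the grasp point.
Start: joints at [-1.248, 0.332, -0.065, 1.46, 0.022, 1.35, -0.088], TCP at [0.212, 0.588, 0.405] pointing down, gripper open.
Joint ranges: [-2.6, 2.6], [-0.5, 2.12], [-1.47, 1.34], [0.16, 2.42], [-1.27, 4.41], [0.06, 2.06], [-2.6, 2.6]. Speed limits (rad/s): [2.22, 2.22, 2.79, 2.79, 3.14, 3.14, 3.14].

INTERFACE

Orientations are given as a unit quaternion [x, y, z, w].
In Python, from bench import r, eyes, job gives the robot as it stands. The module is installed in compiled form; this text tells all that it offers.
- The arm moves only by the shell command python3 -m inch 'ROWS' [OPENING] [FORCE]. ROWS is JSON, a list of rows, each a list of 6 numbers: the shift along the tool's x, y, z normalised to -1 to 1, where 1 is 4 cm, then the turn, a rotation vector about the tool's x, y, z normalised to -1 to 1, where 1 is 0.12 rad. In form: [[x, y, z, wx, wy, wz], ...]. A call has exactly 5 rows; each row shifts and turns the commanded pose from where the row before left it, along the tool's axes as they then stand; what a row does not reach is not made up. A row lasts 1/12 s, in which the tool goes at most 41.7 mm and 7.16 degrees, less where a joint would pass 70% of its speed; a pose out of reach is approached as far as the arm can. A call with a number of a shift or a turn outside -1 to 1 is refused whole. A call with a gripper value outside its range is refused whole. OPENING is the gripper command: -1 is shut, 1 is fully open, values between are in proportion, set as the call begins (- or left out, the last holds). The fingers move at their own pace and stop on an object; FORCE is the grip in N (left out, the last holds). Time passes only in rows, so rows that do not move let the fingers close, or fill a call up. It gives the time, the measured TCP pose, the force, the opening and the grip force at its end, in the units of the state.
- r.read_state(): the state, without advancing time (a new reading comes with each control period).
- eyes.camera(name): name is "scene" or "top"; returns a dict with "pixels" (384x512x3 uint8, red, green, blue), "fx", "fy", "cx", "cy" (pixels), "extrinsics" (4x4, takes a point from camera to world coordinates). Camera axes: x right, y down, z forward; pixel columns grow to the right and rows downward; lengths in m; the calibration is good to about 2 mm. A picture is of the moment at which its call begins. There is no depth.
- job.close_job(): hands the job in; it is judged then, once.
The state is a dict: "time": time; "joint_positions": joint angles; "joint_vel": joint speeds; "joint_torque": joint torques, N m; "ee_pos": TCP position; "eef_rot": TCP orientation; "ft_force": force on the tool from outside, world axes, zero at the start; "torque": the same for the moment, N m; "width": finger opening in m; "grip_force": force on a finger pad.
Only numpy, scipy, OpenCV 4.12 (cv2) and the standard library are available. Lean on these libraries where they do the work, as an engineer would, in place of code of your own. Each camera call takes 0.05 s, during which the arm holds its last target. There are 200 camera calls.

TASK

The glue has set, so open the bar clamp: press the yellow thumb plate on the red sliding jaw down to free the ratchet and, keeping it pressed, push the jaw back along its bar, away from the glued-up blank, until it is fully home against the wooden saddle block. Only press and push with the fingertips: the blank stays lying where it is on its bearers, everything else on the bench and the jig stays put, and nothing is gripped or lifted.

Things in the scene. Friction and masses are not known exactly. Their poses are not given: they have to be found in the camera images.
- jig: Glue-up jig fixed to the bench: plywood base 210 mm (its x) by 485 mm (its y), 12 mm thick, a wooden saddle block near each end, two bearers along y. Origin on the bench top under the bar, z up. The clamp bar (16 mm wide, 40 to 68 mm above the bench, teeth below) runs along the jig's y at x = 0. The jaw opens towards jig -y; the blank and fixed tail jaw lie towards +y.
- thumb_plate (a point): Centre of the top of the yellow ribbed thumb plate on the sliding jaw, 40 mm across the bar by 53 mm along it, level, 85 mm above the bench when up; it moves with the jaw and the press. It is the floor of a pocket open at both sides and above: a wall stands 28 mm from its centre towards jig -y (push_face) and 30 mm towards +y (jaw plate, 52 mm wide, top 112 mm above the bench).
- push_face (a point): Middle of the upright front face of the red push block on the sliding jaw, which looks to jig +y, over the thumb plate: 48 mm wide, from the plate up to 118 mm above the bench; this point is 102 mm above it. Pushing here towards jig -y moves the jaw.
- release (a joint): Travel of the thumb plate in m: 0 up, ratchet engaged; 0.009 pressed fully down on its stop. It springs back by itself: 2.5 N to start, 4 N at 0.0045, 6 N fully down. From 0.0045 on the pawl is clear of the teeth and the jaw runs freely; if less, it blocks the jaw from moving back. When let go the pawl may sit on a tooth: then it reads up to 0.005.
- jaw (a joint): Travel of the red sliding jaw along the bar in m: 0 at the start, clamped on the blank, growing as the jaw is pushed back towards the jig's -y. Drag about 3 N while the ratchet is released.
- jaw_rear (a point): Centre of the rear end face of the sliding jaw, 75 mm above the bench: the face that comes to rest on the saddle block. It lies 50 mm from the thumb plate's centre towards the jig's -y.
- block_face (a point): Point on the face of the saddle block that looks at the sliding jaw, above the bar, 75 mm above the bench; the block is 90 mm wide, 28 mm thick, and its top is 85 mm above the bench. The jaw is fully home when jaw_rear touches this face, 100 to 160 mm from where it starts.
- blank: Glued-up wooden blank of three staves, 200 mm (its x) by 100 mm (its y, along the bar) by 22 mm thick, lying loose on the bearers between the tail jaw and the sliding jaw, its underside 74 mm above the bench. Origin at the centre of the underside. It stays there.
- caul: Bystander: dark hardwood caul block 28 x 75 x 18 mm on the jig's base beside the bar. Origin at the centre of the underside.
- brush: Bystander: glue brush 150 mm long with an orange handle, lying on the jig's base on the other side of the bar. Origin at the middle of the underside.
- mallet: Bystander: wooden joiner's mallet 300 mm long, head 62 x 125 x 58 mm, lying on the bench. Origin under the middle of the head; the handle runs along its -x.
- tape: Bystander: yellow tape measure 72 x 40 x 66 mm. Origin at the centre of the underside.
- glue: Bystander: white glue bottle, 64 mm across, 180 mm tall, standing. Origin at the centre of the underside.
- screwtin: Bystander: open steel tin, 76 mm across, 60 mm tall. Origin at the centre of the underside.
- trysquare: Bystander: try square with a dark wooden stock 130 mm long and a 200 mm steel blade, lying on the bench. Origin under the middle of the blade.
- spareclamp: Bystander: small black and orange one-handed bar clamp, 340 mm long, lying on the bench. Origin under the end of the bar that carries the fixed jaw.
Things that resemble listed ones, but are neither listed nor needed, are in the scene too. Of the things like the blank, leave any that is purple; of the rest the larger one is meant.

How it is judged:
On the way, in this order (a step that is already met when the one before it is completed fails the run):
1. the thumb plate is pressed far enough to free the ratchet while the jaw is still up at the blank (value of joint release above 0.0045 m and value of joint jaw below 0.02 m), for 0.05 s.
2. the jaw is pushed back to within 10 mm of the saddle block (y of jaw_rear in the frame of jig below -0.105 m), for 0.1 s.
At the end, for the whole second after the job is handed in: The sliding jaw rests within 10 mm of the saddle block, at rest, its thumb plate let go (sprung back up), and the blank lies within 12 mm of where it was (y of jaw_rear in the frame of jig below -0.105 m and velocity of joint jaw between -0.01 and 0.01 m/s and value of joint release below 0.0075 m and distance of blank from where it was at the start of the episode below 0.012 m and linear speed of blank below 0.02 m/s); the robot touches nothing.
It fails at once if the blank is dragged, lifted or knocked (more than 20 mm) (distance of blank from where it was at the start of the episode above 0.02 m).
It fails at once if a thing lying on the jig is moved more than 30 mm (distance of any of caul, brush from where it was at the start of the episode above 0.03 m).
It fails at once if a bystander on the bench is moved more than 30 mm or knocked over (distance of any of mallet, tape, glue, screwtin, trysquare, spareclamp from where it was at the start of the episode above 0.03 m or angle between glue's own z axis and vertical above 0.5 rad).
It also fails if it takes over 38 s, if anything falls off the work surface, if the arm or the gripper's body presses on something with over 40 N, if the wrist force passes 120 N, or if a joint passes its speed limit or range.

## Working session

There is one attempt and no reset: what is moved stays moved. The work goes in short steps, Python scripts to look and compute and a shell command to move; the robot and the scene stay as the last step left them, time stands still between calls to the robot, and variables do not carry over. Pictures are saved under pics/ and viewed, at most 10 in all, crops included, and the job is handed in when it is done.

```bash
mkdir -p pics
python3 - <<'E'
from bench import r,eyes
import cv2,json,numpy as np
s=r.read_state();print({k:np.round(s[k],3).tolist() for k in("time","ee_pos","eef_rot","ft_force","width")})
for n in("top","scene"):
    c=eyes.camera(n);cv2.imwrite(f"pics/{n}0.png",cv2.resize(c["pixels"][:,:,::-1],None,fx=1.5,fy=1.5,interpolation=cv2.INTER_CUBIC))
    print(n,c["fx"],c["cx"],c["cy"],np.round(c["extrinsics"],4).tolist())
E
```

```text
{'time': 0.0, 'ee_pos': [0.212, 0.588, 0.404], 'eef_rot': [0.172, 0.985, -0.001, -0.0], 'ft_force': [-0.562, -1.088, 0.702], 'width': 0.087}
top 356.8546775612248 254.0599158485591 193.15709510827386 [[0.001, -0.9989, 0.0476, 0.5311], [-1.0, -0.0009, 0.0031, -0.0098], [-0.0031, -0.0476, -0.9989, 1.2894], [0.0, 0.0, 0.0, 1.0]]
scene 499.07467606067974 258.1343919938671 195.54360979772383 [[0.8705, 0.3478, -0.3483, 1.2227], [0.4922, -0.6232, 0.6077, -1.1298], [-0.0057, -0.7004, -0.7137, 1.3693], [0.0, 0.0, 0.0, 1.0]]
```

View pics/top0.png

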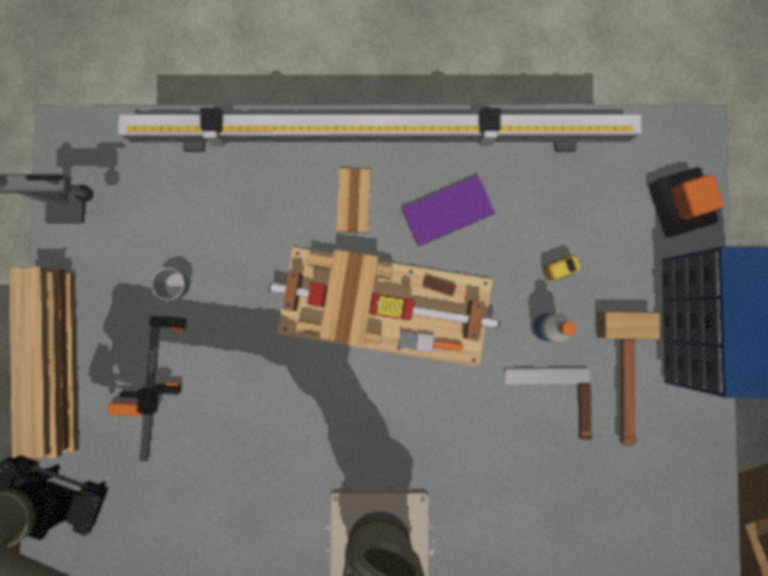

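View pics/scene0.png

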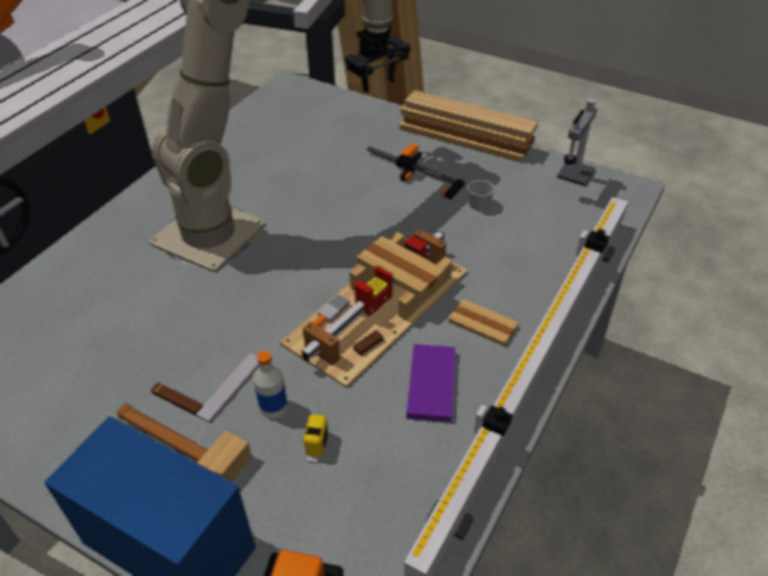

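The top view shows the plate (yellow) at about (391,307), with the bar running from (272,288) to (497,323) and the saddle on the jaw's open side at (477,320). The glue is at (555,327), caul (438,285), brush (430,343). The scene view agrees, and the pocket is clear above and at the sides. Next I'll measure the plate and bar.

```bash
cat > h.py <<'E'
from bench import r,eyes
import cv2,numpy as np
def ray(c,u,v,z):
    E=np.array(c["extrinsics"]);d=E[:3,:3]@[(u-c["cx"])/c["fx"],(v-c["cy"])/c["fy"],1];o=E[:3,3]
    return (o+d*(z-o[2])/d[2])[:2]
def blob(c,lo,hi,box):
    h=cv2.cvtColor(c["pixels"],cv2.COLOR_RGB2HSV);m=cv2.inRange(h,np.array(lo),np.array(hi))
    k=np.zeros_like(m);x0,y0,x1,y1=box;k[y0:y1,x0:x1]=m[y0:y1,x0:x1]
    n,l,s,ce=cv2.connectedComponentsWithStats(k);i=1+np.argmax(s[1:,4]);return ce[i],s[i],l==i
def yellow(c,box=(230,180,330,235)): return blob(c,(24,120,60),(36,255,255),box)
E
python3 - <<'E'
from h import *
c=eyes.camera("top");ce,s,m=yellow(c);print(ce,s,ray(c,*ce,.085))
ys,xs=np.nonzero(m);p=np.array([ray(c,x,y,.085) for x,y in zip(xs,ys)],np.float32);print(cv2.minAreaRect(p))
cs=eyes.camera("scene");ce,s,m2=blob(cs,(24,120,60),(36,255,255),(235,175,270,205));print(ce,s,ray(cs,*ce,.085))
# bar centreline: bright grey pixels between jaw and saddle, z=.068
h=cv2.cvtColor(c["pixels"],cv2.COLOR_RGB2HSV);b=cv2.inRange(h,np.array([0,0,150]),np.array([180,60,255]))
k=np.zeros_like(b);k[200:218,278:310]=b[200:218,278:310];k[187:199,180:189]=b[187:199,180:189];k[210:220,322:333]=b[210:220,322:333]
ys,xs=np.nonzero(k);q=np.array([ray(c,x,y,.068) for x,y in zip(xs,ys)],np.float32);print(len(q),cv2.fitLine(q,cv2.DIST_HUBER,0,.01,.01).ravel())
cr=c["pixels"][155:250,175:340,::-1];cv2.imwrite("pics/crop.png",cv2.resize(cr,None,fx=4.8,fy=4.8,interpolation=cv2.INTER_CUBIC))
E
```

```text
[259.85714286 203.7515528 ] [252 198  17  12 161] [ 0.55269471 -0.02567415]
((0.5525043606758118, -0.025706350803375244), (0.052152447402477264, 0.0343831405043602), 80.60781860351562)
[250.93243243 189.52702703] [245 185  13  11  74] [ 0.55780965 -0.02222877]
256 [ 0.15965     0.9871737   0.5379635  -0.10972991]
```

View pics/crop.png

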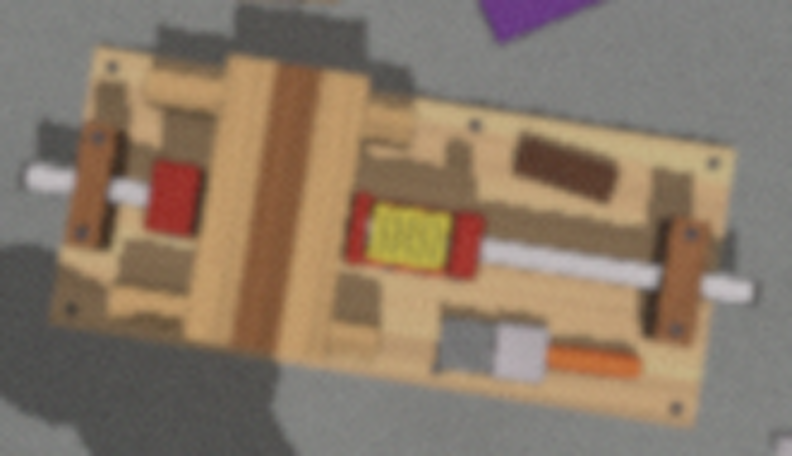

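```bash
python3 -m inch '[[0,0,0,0,0,-0.77],[0,0,0,0,0,-0.77],[-0.5,-0.6,0,0,0,0],[-0.5,-0.6,0,0,0,0],[-0.5,-0.6,0,0,0,0]]' -1 30
python3 -m inch '[[-0.5,-0.6,0,0,0,0],[-0.5,-0.6,0,0,0,0],[-0.5,-0.6,0,0,0,0],[-0.5,-0.6,0,0,0,0],[-0.5,-0.6,0,0,0,0]]'
python3 -m inch '[[-0.5,-0.6,0,0,0,0],[-0.5,-0.6,0,0,0,0],[-0.5,-0.6,0,0,0,0],[-0.5,-0.6,0,0,0,0],[-0.5,-0.6,0,0,0,0]]'
python3 -m inch '[[-0.5,-0.6,0,0,0,0],[-0.5,-0.6,0,0,0,0],[-0.5,-0.6,0,0,0,0],[-0.5,-0.6,0,0,0,0],[0,0,0,0,0,0]]'
python3 -m inch '[[0,0,0,0,0,0],[0,0,0,0,0,0],[0,0,0,0,0,0],[0,0,0,0,0,0],[0,0,0,0,0,0]]'
cat > w.py <<'E'
from h import *
from scipy.spatial.transform import Rotation as R
import sys
s=r.read_state();Rm=R.from_quat(s["eef_rot"]).as_matrix();t=np.array([float(a) for a in sys.argv[1:4]])
print("t",s["time"],"tip",np.round(s["ee_pos"]+Rm[:,2]*.182,4),"F",np.round(s["ft_force"],1))
print("tooly",Rm[:,1].round(3),"z",Rm[:,2].round(3),"units",(Rm.T@(t-s["ee_pos"]-Rm[:,2]*.182)/.04).round(2))
E
python3 w.py .5525 -.0255 .135
python3 - <<'E'
from h import *
c=eyes.camera("top");d=np.array([.16,.987]);p=ray(c,312.9,212.3,.085)
print(p,"travel",-(p-[.5525,-.0255])@d-.05)
E
```

```text
time: 0.62
ee_pos: [0.2598, 0.5064, 0.4043]
eef_rot: [0.08, 0.997, -0.0, -0.0]
ft_force: [0.8, -0.5, -0.3]
width: 0.0618
grip_force: 0.0
time: 1.03
ee_pos: [0.3395, 0.3713, 0.4047]
eef_rot: [0.08, 0.997, 0.0, -0.0]
ft_force: [1.3, 0.2, -0.5]
width: 0.0288
grip_force: 0.0
time: 1.45
ee_pos: [0.4189, 0.2368, 0.4048]
eef_rot: [0.08, 0.997, 0.0, -0.0]
ft_force: [0.1, 0.7, -0.4]
width: 0.0018
grip_force: 0.0
time: 1.87
ee_pos: [0.4842, 0.1249, 0.4049]
eef_rot: [0.084, 0.996, -0.001, 0.001]
ft_force: [-0.2, -0.8, -0.0]
width: 0.0004
grip_force: 0.0
time: 2.28
ee_pos: [0.4817, 0.1317, 0.4047]
eef_rot: [0.08, 0.997, 0.0, -0.0]
ft_force: [-0.3, -0.6, 0.1]
width: 0.0003
grip_force: 0.0
t 2.2833 tip [0.4817 0.1317 0.2227] F [-0.3 -0.6  0.1]
tooly [0.159 0.987 0.   ] z [-0.  0. -1.] units [-2.37 -3.6   2.19]
[ 0.52407715 -0.20435562] travel 0.13107815377477378
```

```bash
python3 -m inch '[[-0.47,-0.72,0,0,0,0],[-0.47,-0.72,0,0,0,0],[-0.47,-0.72,0,0,0,0],[-0.48,-0.72,0.4,0,0,0],[-0.48,-0.72,0.4,0,0,0]]'
python3 -m inch '[[0,0,0.5,0,0,0],[0,0,0.5,0,0,0],[0,0,0.39,0,0,0],[0,0,0,0,0,0],[0,0,0,0,0,0]]'
python3 w.py .5525 -.0255 .135
python3 - <<'E'
from h import *
for n,(x,y,w,h) in {"scene":(200,120,160,120)}.items():
    c=eyes.camera(n);cv2.imwrite(f"pics/{n}1.png",cv2.resize(c["pixels"][y:y+h,x:x+w,::-1],None,fx=5,fy=5,interpolation=cv2.INTER_CUBIC))
E
```

```text
time: 2.75
ee_pos: [0.5532, -0.0277, 0.3733]
eef_rot: [0.08, 0.997, 0.0, 0.001]
ft_force: [0.2, 1.1, 0.6]
width: 0.0007
grip_force: 0.0
time: 3.17
ee_pos: [0.5524, -0.0262, 0.3169]
eef_rot: [0.08, 0.997, -0.0, -0.001]
ft_force: [0.2, -0.5, 0.1]
width: 0.0003
grip_force: 0.0
t 3.1667 tip [ 0.5522 -0.0262  0.1349] F [ 0.2 -0.5  0.1]
tooly [ 0.16   0.987 -0.   ] z [-0.001 -0.    -1.   ] units [-0.01  0.02 -0.  ]
```

View pics/scene1.png

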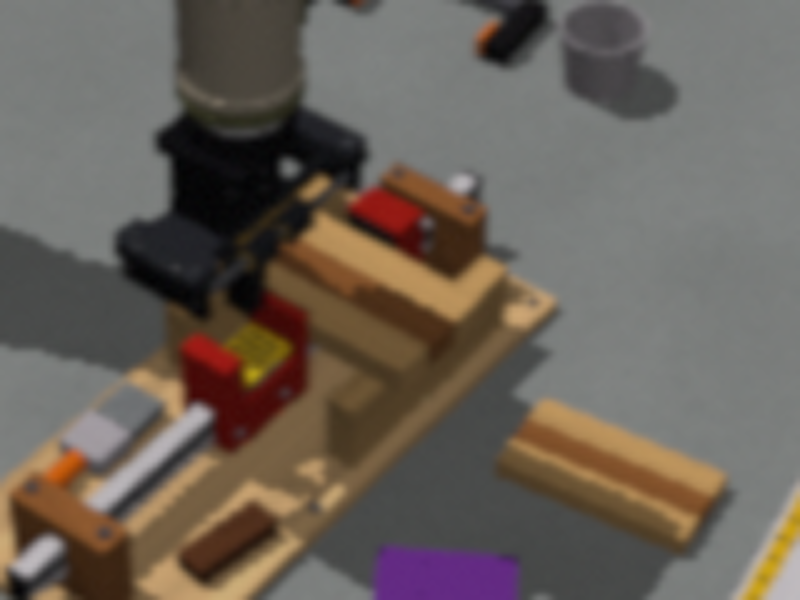

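The closed tips, at crop (245,300), hang right above the yellow plate at (255,355), between the two red walls. Descending.

```bash
python3 -m inch '[[0,0,0.3,0,0,0],[0,0,0.3,0,0,0],[0,0,0.3,0,0,0],[0,0,0.2,0,0,0],[0,0,0,0,0,0]]'
python3 -m inch '[[0,0,0.1,0,0,0],[0,0,0.1,0,0,0],[0,0,0.1,0,0,0],[0,0,0,0,0,0],[0,0,0,0,0,0]]'
python3 w.py .5525 -.0255 .0765
```

```text
time: 3.63
ee_pos: [0.5517, -0.0264, 0.2708]
eef_rot: [0.08, 0.997, -0.0, -0.002]
ft_force: [-0.3, 0.4, -0.1]
width: 0.0005
grip_force: 0.0
time: 4.05
ee_pos: [0.5527, -0.0266, 0.2615]
eef_rot: [0.08, 0.997, 0.0, 0.0]
ft_force: [-1.4, -0.0, 3.6]
width: 0.0004
grip_force: 2.1
t 4.05 tip [ 0.5528 -0.0266  0.0795] F [-1.4 -0.   3.6]
tooly [0.16  0.987 0.   ] z [ 0.001  0.    -1.   ] units [0.01 0.03 0.07]
```

```bash
python3 -m inch '[[0,0,0.06,0,0,0],[0,0,0.06,0,0,0],[0,0,0,0,0,0],[0,0,0,0,0,0],[0,0,0,0,0,0]]'
python3 w.py .5525 -.0255 .0765
```

```text
time: 4.47
ee_pos: [0.5529, -0.0268, 0.2584]
eef_rot: [0.081, 0.997, 0.001, 0.001]
ft_force: [-8.1, -0.3, 22.9]
width: 0.0006
grip_force: 11.3
t 4.4667 tip [ 0.5532 -0.0266  0.0764] F [-8.1 -0.3 22.9]
tooly [0.161 0.987 0.001] z [ 0.001  0.001 -1.   ] units [ 0.02  0.02 -0.  ]
```

```bash
python3 -m inch '[[0,0,-0.03,0,0,0],[0,-0.1,0,0,0,0],[0,-0.1,0,0,0,0],[0,-0.1,0,0,0,0],[0,-0.1,0,0,0,0]]'
python3 w.py .5525 -.0255 .0765
python3 -m inch '[[0,-0.1,0,0,0,0],[0,-0.1,0,0,0,0],[0,-0.1,0,0,0,0],[0,-0.1,0,0,0,0],[0,-0.1,0,0,0,0]]'
python3 w.py .5525 -.0255 .0765
python3 - <<'E'
from h import *
c=eyes.camera("scene");x,y,w,h=200,120,160,120
cv2.imwrite("pics/s2.png",cv2.resize(c["pixels"][y:y+h,x:x+w,::-1],None,fx=5,fy=5,interpolation=cv2.INTER_CUBIC))
E
```

```text
time: 4.88
ee_pos: [0.5504, -0.0415, 0.2586]
eef_rot: [0.08, 0.997, 0.001, 0.001]
ft_force: [-2.7, 3.5, 9.9]
width: 0.0005
grip_force: 5.2
t 4.8833 tip [ 0.5507 -0.0411  0.0766] F [-2.7  3.5  9.9]
tooly [0.159 0.987 0.002] z [ 0.002  0.002 -1.   ] units [0.02 0.39 0.  ]
time: 5.3
ee_pos: [0.5472, -0.0612, 0.2586]
eef_rot: [0.08, 0.997, 0.001, 0.001]
ft_force: [-3.0, 4.5, 11.0]
width: 0.0005
grip_force: 5.3
t 5.3 tip [ 0.5475 -0.0609  0.0766] F [-3.   4.5 11. ]
tooly [0.159 0.987 0.002] z [ 0.002  0.002 -1.   ] units [0.02 0.89 0.  ]
```

View pics/s2.png

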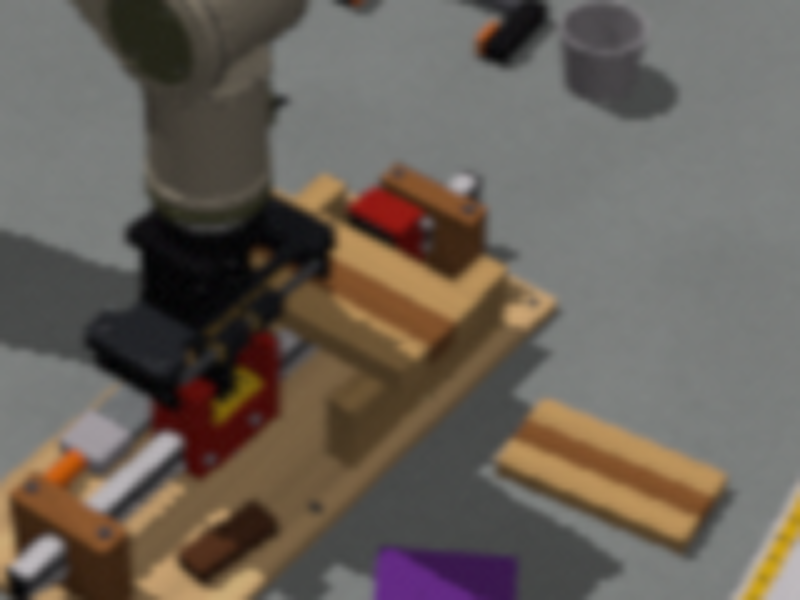

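The jaw has come free of the blank (gap now visible at about (300,345)) and the blank is still in place. Continuing.

```bash
python3 -m inch '[[0,-0.13,0,0,0,0],[0,-0.13,0,0,0,0],[0,-0.13,0,0,0,0],[0,-0.13,0,0,0,0],[0,-0.13,0,0,0,0]]'
python3 -m inch '[[0,-0.13,0,0,0,0],[0,-0.13,0,0,0,0],[0,-0.13,0,0,0,0],[0,-0.13,0,0,0,0],[0,-0.13,0,0,0,0]]'
python3 -m inch '[[0,-0.13,0,0,0,0],[0,-0.13,0,0,0,0],[0,-0.13,0,0,0,0],[0,-0.13,0,0,0,0],[0,0,0,0,0,0]]'
python3 w.py .5525 -.0255 .0765
```

```text
time: 5.77
ee_pos: [0.5431, -0.087, 0.2586]
eef_rot: [0.08, 0.997, 0.001, 0.001]
ft_force: [-2.6, 4.0, 10.6]
width: 0.0004
grip_force: 5.5
time: 6.18
ee_pos: [0.5389, -0.1127, 0.2586]
eef_rot: [0.08, 0.997, 0.001, 0.001]
ft_force: [-2.5, 3.5, 10.1]
width: 0.0002
grip_force: 5.6
time: 6.6
ee_pos: [0.5353, -0.1344, 0.2586]
eef_rot: [0.081, 0.997, 0.0, 0.001]
ft_force: [-2.5, -0.4, 10.9]
width: 0.0007
grip_force: 5.4
t 6.6 tip [ 0.5356 -0.1343  0.0766] F [-2.5 -0.4 10.9]
tooly [0.161 0.987 0.001] z [ 0.002  0.001 -1.   ] units [0.02 2.75 0.01]
```

```bash
python3 -m inch '[[0,-0.09,0,0,0,0],[0,-0.09,0,0,0,0],[0,-0.09,0,0,0,0],[0,-0.09,0,0,0,0],[0,-0.06,0,0,0,0]]'
python3 w.py .5525 -.0255 .0765
python3 -m inch '[[0,-0.05,0,0,0,0],[0,-0.05,0,0,0,0],[0,-0.05,0,0,0,0],[0,-0.05,0,0,0,0],[0,0,0,0,0,0]]'
python3 w.py .5525 -.0255 .0765
```

```text
time: 7.02
ee_pos: [0.5329, -0.1502, 0.2586]
eef_rot: [0.08, 0.997, 0.001, 0.001]
ft_force: [-2.5, 3.4, 11.8]
width: 0.0003
grip_force: 5.6
t 7.0167 tip [ 0.5331 -0.1499  0.0766] F [-2.5  3.4 11.8]
tooly [0.16  0.987 0.002] z [ 0.002  0.001 -1.   ] units [0.02 3.15 0.01]
time: 7.43
ee_pos: [0.5318, -0.1575, 0.2586]
eef_rot: [0.08, 0.997, 0.001, 0.001]
ft_force: [-1.3, 4.7, 10.8]
width: 0.0004
grip_force: 5.6
t 7.4333 tip [ 0.5322 -0.1571  0.0766] F [-1.3  4.7 10.8]
tooly [0.159 0.987 0.002] z [ 0.002  0.002 -1.   ] units [0.02 3.33 0.01]
```

```bash
python3 -m inch '[[0,-0.05,0,0,0,0],[0,-0.05,0,0,0,0],[0,-0.05,0,0,0,0],[0,-0.05,0,0,0,0],[0,0,0,0,0,0]]'
python3 w.py .5525 -.0255 .0765
python3 - <<'E'
from h import *
c=eyes.camera("scene");x,y,w,h=180,120,160,120
cv2.imwrite("pics/s3.png",cv2.resize(c["pixels"][y:y+h,x:x+w,::-1],None,fx=5,fy=5,interpolation=cv2.INTER_CUBIC))
E
```

```text
time: 7.85
ee_pos: [0.5308, -0.1654, 0.2586]
eef_rot: [0.08, 0.997, 0.001, 0.001]
ft_force: [1.6, 4.0, 8.0]
width: 0.0003
grip_force: 4.3
t 7.85 tip [ 0.5314 -0.1651  0.0766] F [1.6 4.  8. ]
tooly [0.159 0.987 0.002] z [ 0.003  0.002 -1.   ] units [0.03 3.53 0.01]
```

View pics/s3.png

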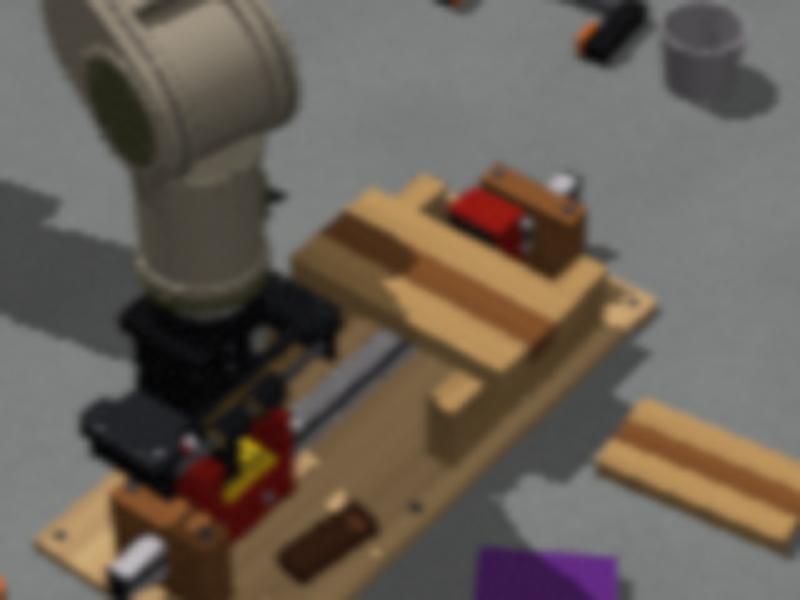

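The jaw's rear now looks up against the saddle at about (205,510), and the blank and caul haven't moved. A few more mm will confirm contact.

```bash
python3 -m inch '[[0,-0.05,0,0,0,0],[0,-0.05,0,0,0,0],[0,-0.03,0,0,0,0],[0,0,0,0,0,0],[0,0,0,0,0,0]]'
python3 w.py .5525 -.0255 .0765
```

```text
time: 8.32
ee_pos: [0.5302, -0.1696, 0.2586]
eef_rot: [0.079, 0.997, 0.001, 0.001]
ft_force: [1.5, 7.5, 10.4]
width: 0.0003
grip_force: 6.7
t 8.3167 tip [ 0.5308 -0.1691  0.0766] F [ 1.5  7.5 10.4]
tooly [0.158 0.987 0.003] z [ 0.003  0.003 -1.   ] units [0.03 3.63 0.01]
```

```bash
python3 -m inch '[[0,-0.05,0,0,0,0],[0,-0.03,0,0,0,0],[0,0,0,0,0,0],[0,0,0,0,0,0],[0,0,0,0,0,0]]'
python3 w.py .5525 -.0255 .0765
```

```text
time: 8.73
ee_pos: [0.5302, -0.1703, 0.2586]
eef_rot: [0.078, 0.997, 0.003, 0.001]
ft_force: [0.2, 18.8, 12.1]
width: 0.0002
grip_force: 11.4
t 8.7333 tip [ 0.5307 -0.1692  0.0766] F [ 0.2 18.8 12.1]
tooly [0.156 0.988 0.006] z [ 0.003  0.006 -1.   ] units [0.02 3.63 0.02]
```

```bash
python3 -m inch '[[0,0.07,0,0,0,0],[0,0,-0.1,0,0,0],[0,0,-0.1,0,0,0],[0,0.03,-0.2,0,0,0],[0,0.04,-0.3,0,0,0]]'
python3 -m inch '[[0,0,-0.6,0,0,0],[0,0,-0.7,0,0,0],[0,0,-0.7,0,0,0],[0,0,-0.7,0,0,0],[0,0,-0.7,0,0,0]]'
python3 -m inch '[[0.6,0.6,0,0,0,0],[0.6,0.6,0,0,0,0],[0.6,0.6,0,0,0,0],[0.6,0.6,0,0,0,0],[0.6,0.6,0,0,0,0]]'
python3 -m inch '[[0,0,0,0,0,0],[0,0,0,0,0,0],[0,0,0,0,0,0],[0,0,0,0,0,0],[0,0,0,0,0,0]]'
python3 - <<'E'
from h import *
c=eyes.camera("top")
cr=c["pixels"][155:250,175:340,::-1];cv2.imwrite("pics/crop2.png",cv2.resize(cr,None,fx=4.8,fy=4.8,interpolation=cv2.INTER_CUBIC))
ce,s,m=yellow(c);p=ray(c,*ce,.085);print(p,-(p-[.5525,-.0255])@[.16,.987])
E
```

```text
time: 9.15
ee_pos: [0.5287, -0.1696, 0.2854]
eef_rot: [0.081, 0.997, -0.0, -0.001]
ft_force: [0.1, -0.2, -0.5]
width: 0.0006
grip_force: 0.0
time: 9.57
ee_pos: [0.5287, -0.1699, 0.4239]
eef_rot: [0.081, 0.997, -0.0, 0.0]
ft_force: [0.4, -0.0, -0.7]
width: 0.0005
grip_force: 0.0
time: 9.98
ee_pos: [0.4287, -0.0312, 0.4223]
eef_rot: [0.081, 0.997, -0.0, 0.001]
ft_force: [0.1, 0.6, 1.1]
width: 0.0004
grip_force: 0.0
time: 10.4
ee_pos: [0.4305, -0.0324, 0.4216]
eef_rot: [0.081, 0.997, -0.0, -0.0]
ft_force: [0.2, -1.2, 0.1]
width: 0.0003
grip_force: 0.0
[ 0.53139279 -0.15529605] 0.1314858605196453
```

View pics/crop2.png

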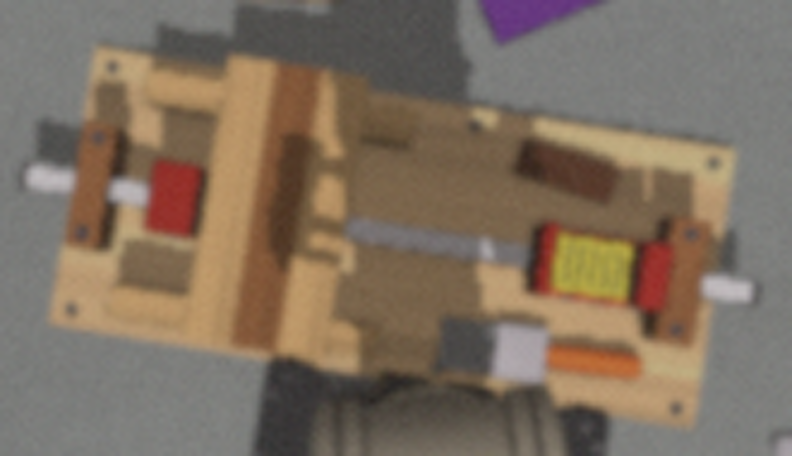

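The jaw, at crop (600,268), sits flush on the saddle at (680,278). Its travel is 131 mm. The blank, caul and brush are where they were, and the arm is clear.

```bash
python3 -c "from bench import job;print(job.close_job())"
```

```text
the job is handed in; nothing more can be done
None
```

The clamp is open: the jaw moved back 131 mm and rests against the saddle block. The thumb plate has been let go, the blank and the other items on the jig look unmoved, and the job was handed in at about 10.5 s (no verdict was returned).

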